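Refit the timer knob on the dryer's control panel and hold it pressed in

TASK

The big timer knob has come off the dryer's control panel, which lies face up on the counter. Pick the knob up from the rubber mat, turn it so that its D-shaped bore matches the flat of the bare shaft, push it fully onto the shaft without turning the shaft's dial from its setting, then press it in against the start spring as far as it goes. Finish while still holding the knob pressed in, do not let go, and leave the other things on the counter where they stand.

Things in the scene. Friction and masses are not known exactly. Their poses are not given: they have to be found in the camera images.
- knob_center (a point): Loose white timer knob, 48 mm tall, about 70 g, bore down on the mat (3 mm thick). Point on its axis 24 mm above its underside; z up, x to its pointer. Round body 38 mm wide, 0 to 22 mm up; above it (22 to 48 mm up) a grip bar along x, 14 mm wide, parallel from x -19 to +17 mm, then tapering to a nose at x +30 mm. Black line on top of the pointer half.
- knob_bore (a point): Centre of the closed upper end of the D-shaped bore in the knob's underside: on the axis, 16 mm above the underside, 8 mm below knob_center, same axes. The bore is 16 mm deep, 13.8 mm in diameter, its flat 3.9 mm from the axis on the pointer (+x) side.
- knob: The same knob; origin at the centre of its underside, same axes.
- shaft_tip (a point): Centre of the upper end of the bare dark-steel D-shaft on the panel, 74 mm above the counter; z up, x out of its flat. 12 mm in diameter, flat 3 mm from the axis, last 2.5 mm tapered; 0.8 mm play all round in the bore. Fully on: the bore's closed end rests on this point, knob x along shaft x (pointer over the flat); the knob's underside is then 8 mm above the dial.
- shaft (a joint): How far the shaft is pressed straight down (m): 0 out, 0.006 fully in at a hard stop. The start spring takes 4 N to begin and 10 N fully in, and pushes shaft and knob back out when let go.
- dial_mark (a point): Middle of the black tick on the aluminium dial disc round the shaft (68 mm in diameter, top 50 mm above the counter), 28 mm from the shaft's axis on the side of its flat. Disc and shaft turn together, stiffly (1.5 N m); the disc does not go down with the shaft.
- panel: Fixed white control panel with a grey face, 130 (x) x 320 (y) x 45 mm, lying face up; origin under its centre. The shaft stands at x 0, y +70 mm; two small fitted knobs, tops 71 mm above the counter, at y -50 and -112 mm.
- jug: Bystander: blue detergent jug with a white cap, 130 x 85 mm, 215 mm tall, standing at the right edge of the work; origin under its centre.
- carton: Bystander: orange cardboard carton, 90 x 60 mm, 130 mm tall, standing at the left edge; origin under its centre.
- screwdriver: Bystander: screwdriver lying across the counter beyond panel and mat, about 200 mm long, under 35 mm high; origin under its middle, x along it.
- jar: Bystander: glass jar with a steel cap, 60 mm in diameter, 75 mm tall, standing at the right, beyond the jug; origin under its centre.
Things that resemble listed ones, but are neither listed nor needed, are in the scene too. There is more than one size of the knob; the job needs the larger.

How it is judged (in metres and radians):
On the way, in this order (a step that is already met when the one before it is completed fails the run):
1. the knob is picked up off the mat, higher than the shaft (height (world z) of knob_bore above 0.08 m), for 0.2 s.
2. the knob is fully on the shaft, its flat on the shaft's flat (horizontal distance between knob_bore and shaft_tip below 0.003 m and z of knob_bore in the frame of shaft_tip below 0.003 m and angle between the x axis of knob_bore and the x axis of shaft_tip, either way round below 0.25 rad and angle between knob_bore's own z axis and vertical below 0.12 rad), for 0.2 s.
At the end, for the whole second after the job is handed in: The knob is fully on the shaft (depth and axes within 3 mm, flats within 0.25 rad, upright within 0.12 rad), the robot, touching it with over 3 N, holds the shaft more than 4.5 mm in, and the dial mark has moved less than 10 mm (all of step 2 and value of joint shaft above 0.0045 m and distance of dial_mark from where it was at the start of the episode below 0.01 m and contact force between any of the fingers, the arm and knob above 3 N); the arm keeps its last pose, push and grip.
It fails at once if the jug is shifted by more than 30 mm or tipped over (distance of jug from where it was at the start of the episode above 0.03 m or angle between jug's own z axis and vertical above 0.5 rad).
It fails at once if the carton is shifted by more than 30 mm or tipped over (distance of carton from where it was at the start of the episode above 0.03 m or angle between carton's own z axis and vertical above 0.5 rad).
It fails at once if the screwdriver is shifted by more than 30 mm (distance of screwdriver from where it was at the start of the episode above 0.03 m).
It fails at once if the jar is shifted by more than 30 mm or tipped over (distance of jar from where it was at the start of the episode above 0.03 m or angle between jar's own z axis and vertical above 0.5 rad).
It also fails if it takes over 48 s, if anything falls off the work surface, if the arm or the gripper's body presses on something with over 40 N, if the wrist force passes 120 N, or if a joint passes its speed limit or range.

ROBOT

A 7-joint arm with a two-finger parallel gripper is mounted at the origin on the work surface. World frame = base frame: x ahead of the robot, y to its left, z up, the work surface at z = 0. Lengths are in mm, angles in rad, forces in N, time in s.
With the tool pointing down it reaches from about 400 to 875 mm from the base axis. Payload 4.4 kg.
Tool frame: the origin (TCP) lies midway between the tips of the shut fingers; the grasp point (between the pads) lies 19 mm behind it; z points along the fingers, y is the line along which they close (so a half turn about z gives the same grasp; the last joint's range is limited). The gripper opens to 85 mm and grips with 20 to 120 N. Pads are 22 mm wide; open, the fingers measure 114 mm over their backs; the gripper's body (76 mm by 85 mm) begins 54 mm behind the grasp point. The pads swing forward as they close: fully open they stand 13 mm farther back than shut.
Start: joints at [1.146, 0.628, 0.038, 1.517, -0.027, 0.996, -0.02], TCP at [228.276, -608.611, 231.313] pointing down, gripper open.
Joint ranges: [-3.06, 3.06], [-0.37, 2.12], [-1.25, 1.32], [0.18, 2.47], [-1.1, 4.24], [0.23, 1.98], [-2.94, 2.94]. Speed limits (rad/s): [2.57, 2.57, 3.14, 3.14, 3.14, 3.14, 3.14].

INTERFACE

Orientations are given as [roll, pitch, yaw] about the fixed x, y, z axes, in that order (R = Rz(yaw) Ry(pitch) Rx(roll)).
In Python, from cell import read_state, get_image, finish_job gives the robot as it stands.
- The arm moves only by the tool send_rows, never from a script. Its argument "series" is a list of rows, each an object of numbers: "ax", "ay", "az": the turn, a rotation vector about the tool's x, y, z in rad; "dx", "dy", "dz": the shift along the tool's x, y, z in cm; "hand": the closure, from 0 (fully open) to 1 (shut). In form: [{"ax": .., "ay": .., "az": .., "dx": .., "dy": .., "dz": .., "hand": ..}, ...]. A call has 1 to 10 rows; each row is the pose to reach, as a shift and turn from the pose commanded when the call began, along the tool's axes at that moment; what a row does not reach only later rows make up. A row lasts 1/10 s, in which the tool goes at most 50 mm and 8.59 degrees, less where a joint would pass 70% of its speed; a pose out of reach is approached as far as the arm can. A call with a gripper value outside its range is refused whole. The fingers move at their own pace and stop on an object; the grip force is fixed at half the most. Time passes only in rows, so rows that repeat a pose let the fingers close. It gives the time, the measured TCP pose, the force, the opening and the grip force at its end, in the units of the state.
- read_state(): the state, without advancing time (a new reading comes with each control period).
- get_image(name): name is "scene" or "side" or "wrist"; returns a dict with "pixels" (420x560x3 uint8, red, green, blue), "mtx" (3x3 intrinsics, pixels), "R" (3x3) and "t" (3): a world point X has camera coordinates R X + t. Camera axes: x right, y down, z forward; pixel columns grow to the right and rows downward; lengths in mm; the calibration is good to about 2 mm. A picture is of the moment at which its call begins. There is no depth.
- finish_job(): hands the job in; it is judged then, once.
The state is a dict: "clock": time; "qpos": joint angles; "qd": joint speeds; "tau": joint torques, N m; "eef_pos": TCP position; "tool_rot": TCP orientation; "force": force on the tool from outside, world axes, zero at the start; "torque": the same for the moment, N m; "width": finger opening in mm; "gripper_force": force on a finger pad.
Only numpy, scipy, OpenCV 4.12 (cv2) and the standard library are available. Lean on these libraries where they do the work, as an engineer would, in place of code of your own. Each camera call takes 0.05 s, during which the arm holds its last target. There are 200 camera calls.

## Working session

There is one attempt and no reset: what is moved stays moved. The work goes in short steps, Python scripts to look and compute and a tool call to move; the robot and the scene stay as the last step left them, time stands still between calls to the robot, and variables do not carry over. Pictures are saved under pics/ and viewed, at most 10 in all, crops included, and the job is handed in when it is done.

Besides the shell and the picture viewer there is one more tool, called after "Emit:" as name([rows], argument=value, ...), one row to a line, values as JSON. send_rows: Moves the arm, as the interface text tells. Its arguments: {"type":"object","properties":{"series":{"type":"array","items":{"type":"object","properties":{"ax":{"type":"number"},"ay":{"type":"number"},"az":{"type":"number"},"dx":{"type":"number"},"dy":{"type":"number"},"dz":{"type":"number"},"hand":{"type":"number"}}}}},"required":["series"]}

```bash
mkdir -p pics
cat > h.py <<'E'
import numpy as np, cv2, json
from cell import read_state, get_image, finish_job
from scipy.spatial.transform import Rotation as Ro
def snap(name,out,crop=None,s=1):
    im=get_image(name); p=cv2.cvtColor(im['pixels'],cv2.COLOR_RGB2BGR)
    np.savez('pics/'+out+'.npz',**{k:np.array(im[k]) for k in im})
    if crop: x0,y0,x1,y1=crop; p=p[y0:y1,x0:x1]
    cv2.imwrite('pics/'+out+'.png',cv2.resize(p,None,fx=s,fy=s,interpolation=cv2.INTER_CUBIC))
def crop(src,out,c,s):
    p=np.load('pics/'+src+'.npz')['pixels'][...,::-1]; x0,y0,x1,y1=c
    cv2.imwrite('pics/'+out+'.png',cv2.resize(p[y0:y1,x0:x1],None,fx=s,fy=s,interpolation=cv2.INTER_CUBIC))
def ray(src,uv,z):
    d=np.load('pics/'+src+'.npz'); R,t,K=d['R'],d['t'],d['mtx']
    c=-R.T@t; v=R.T@np.linalg.inv(K)@np.array([uv[0],uv[1],1.]); return c+v*(z-c[2])/v[2]
def proj(src,X):
    d=np.load('pics/'+src+'.npz'); c=d['R']@np.array(X)+d['t']; p=d['mtx']@c; return p[:2]/p[2]
E
python3 - <<'E'
from h import *
snap('scene','s0',s=1.4); snap('side','d0')
print(read_state())
E
```

```text
{'clock': 0.1, 'qpos': array([ 1.14621525,  0.62923617,  0.0384179 ,  1.51827211, -0.02700102,
        0.99629538, -0.0199806 ]), 'qd': array([-0.00251097, -0.00201671, -0.00045355, -0.00250763,  0.00167768,
       -0.00088705,  0.00183445]), 'tau': array([ 3.32822630e-03, -5.64544916e+01,  1.23069238e+00, -1.93978482e+01,
        1.13729303e-02,  5.36984880e-03,  1.26031964e-05]), 'eef_pos': array([ 228.08375864, -608.07123277,  230.4905573 ]), 'tool_rot': array([-3.13989856e+00, -4.78307108e-07,  3.58821553e-01]), 'force': array([-0.62095608, -0.06434643, -0.65104226]), 'torque': array([ 0.04694898,  0.01802266, -0.03260121]), 'gripper_force': 0.0, 'width': 85.51822366163698}
```

View pics/s0.png

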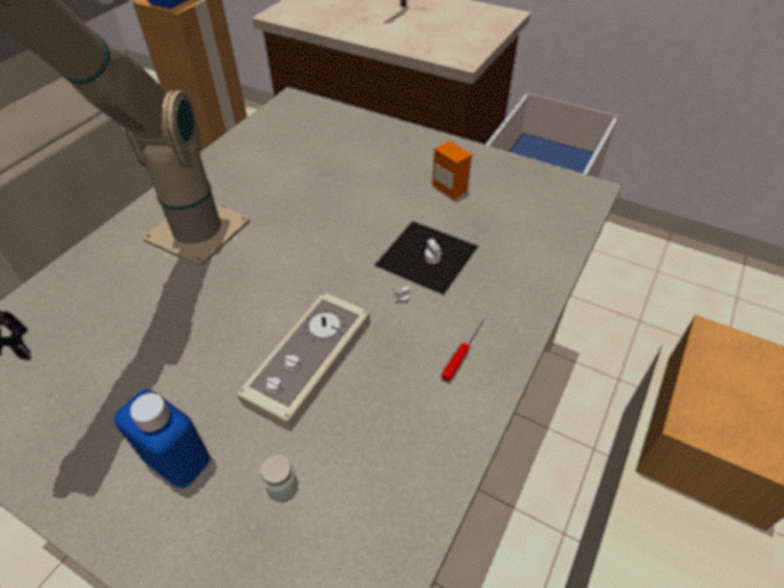

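View pics/d0.png

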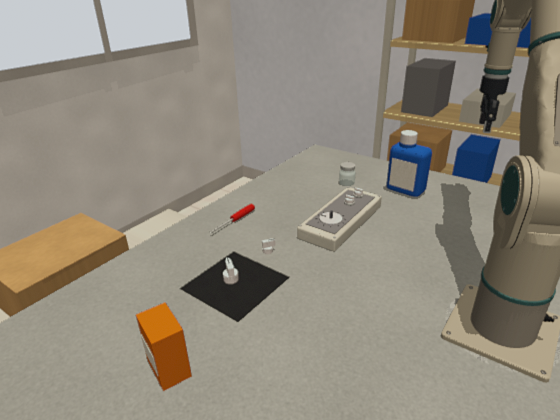

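The scene view shows the knob on the black mat at (432,250)/1.4 and the shaft at (324,321)/1.4. In the side view they are at (231,273) and (331,213). The smaller decoy knob lies between mat and panel.

Run:
```python
from h import *
f=1.4
print('knob',ray('s0',(432/f,250/f),27),ray('d0',(231,272),27))
print('shaft',ray('s0',(324/f,318/f),74),ray('d0',(331,210),74))
print('disc',ray('s0',(324/f,325/f),50),ray('d0',(331,218),50))
print('jug cap',ray('s0',(150/f,408/f),215),'carton',ray('s0',(453/f,152/f),130),'jar',ray('s0',(277/f,466/f),75))
crop('s0','s0k',(255,140,345,230),6)
crop('d0','d0k',(200,235,290,300),6)
a=cv2.imread('pics/s0k.png');b=cv2.imread('pics/d0k.png')
a=cv2.resize(a,(390,390));b=cv2.resize(b,(400,289));o=np.zeros((390,790,3),np.uint8);o[:,:390]=a;o[:289,390:]=b
cv2.imwrite('pics/k.png',o)
```

```text
knob [605.94330871 206.94003183  27.        ] [604.35099863 208.93166789  27.        ]
shaft [ 516.38171044 -140.34625268   74.        ] [ 513.03798661 -140.00752852   74.        ]
disc [ 514.52979119 -141.63669163   50.        ] [ 509.18298181 -135.08638771   50.        ]
jug cap [ 449.74275916 -526.21667642  215.        ] carton [528.33317482 477.54381944 130.        ] jar [ 632.91284616 -463.10251807   75.        ]
```

View pics/k.png

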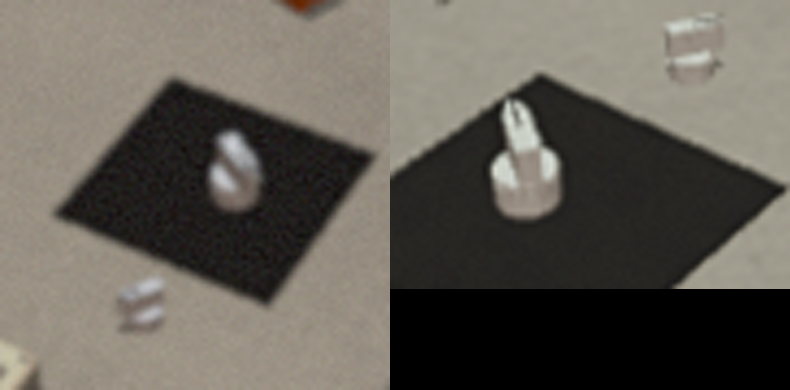

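```bash
cat >> h.py <<'E'
def go(x,y,z,yaw=None):
    s=read_state(); R=Ro.from_euler('xyz',s['tool_rot']).as_matrix()
    d=R.T@(np.array([x,y,z])-s['eef_pos'])/10
    y0=s['tool_rot'][2]; az=0 if yaw is None else (y0-yaw+np.pi)%(2*np.pi)-np.pi
    print('t',s['clock'],'d cm',d.round(2),'az',round(az,3),'q7',s['qpos'][6].round(2),'rot',s['tool_rot'].round(4))
E
python3 -c "
from h import *
go(480,-140,330,0); go(228,-608,330)"
```

```text
t 0.1 d cm [ 40.02 -35.    -9.89] az 0.359 q7 -0.02 rot [-3.1399 -0.      0.3588]
t 0.1 d cm [-0.01 -0.03 -9.95] az 0 q7 -0.02 rot [-3.1399 -0.      0.3588]
```

Emit:
send_rows([
  {"dz": -9.9, "hand": 0},
  {"dz": -9.9, "hand": 0},
  {"dx": 40, "dy": -35, "dz": -9.9, "az": 0.36, "hand": 0},
  {"dx": 40, "dy": -35, "dz": -9.9, "az": 0.36, "hand": 0},
  {"dx": 40, "dy": -35, "dz": -9.9, "az": 0.36, "hand": 0},
  {"dx": 40, "dy": -35, "dz": -9.9, "az": 0.36, "hand": 0},
  {"dx": 40, "dy": -35, "dz": -9.9, "az": 0.36, "hand": 0},
  {"dx": 40, "dy": -35, "dz": -9.9, "az": 0.36, "hand": 0},
  {"dx": 40, "dy": -35, "dz": -9.9, "az": 0.36, "hand": 0},
  {"dx": 40, "dy": -35, "dz": -9.9, "az": 0.36, "hand": 0},
])

```text
invalid input at $.series[0]: expected keys ax, ay, az, dx, dy, dz, hand
```

```bash
python3 -c "
from h import *
go(480,-140,330,0)"
```

```text
t 0.1 d cm [ 40.02 -35.    -9.89] az 0.359 q7 -0.02 rot [-3.1399 -0.      0.3588]
```

Emit:
send_rows([
  {"ax": 0, "ay": 0, "az": 0, "dx": 0, "dy": 0, "dz": -9.9, "hand": 0},
  {"ax": 0, "ay": 0, "az": 0, "dx": 0, "dy": 0, "dz": -9.9, "hand": 0},
  {"ax": 0, "ay": 0, "az": 0.36, "dx": 40, "dy": -35, "dz": -9.9, "hand": 0},
  {"ax": 0, "ay": 0, "az": 0.36, "dx": 40, "dy": -35, "dz": -9.9, "hand": 0},
  {"ax": 0, "ay": 0, "az": 0.36, "dx": 40, "dy": -35, "dz": -9.9, "hand": 0},
  {"ax": 0, "ay": 0, "az": 0.36, "dx": 40, "dy": -35, "dz": -9.9, "hand": 0},
  {"ax": 0, "ay": 0, "az": 0.36, "dx": 40, "dy": -35, "dz": -9.9, "hand": 0},
  {"ax": 0, "ay": 0, "az": 0.36, "dx": 40, "dy": -35, "dz": -9.9, "hand": 0},
  {"ax": 0, "ay": 0, "az": 0.36, "dx": 40, "dy": -35, "dz": -9.9, "hand": 0},
  {"ax": 0, "ay": 0, "az": 0.36, "dx": 40, "dy": -35, "dz": -9.9, "hand": 0},
])

```text
clock: 1.1
eef_pos: [418.0, -254.3, 330.2]
tool_rot: [-3.141, 0.0, -0.001]
force: [1.8, -0.6, 0.5]
width: 85.3
gripper_force: 0.0
```

```bash
python3 -c "
from h import *
go(480,-140,330,0)"
```

```text
t 1.1 d cm [  6.18 -11.44   0.02] az -0.001 q7 -1.07 rot [-3.1415e+00  2.0000e-04 -1.4000e-03]
```

Emit:
send_rows([
  {"ax": 0, "ay": 0, "az": 0, "dx": 5.5, "dy": -11.4, "dz": 6, "hand": 0},
  {"ax": 0, "ay": 0, "az": 0, "dx": 5.5, "dy": -11.4, "dz": 6, "hand": 0},
  {"ax": 0, "ay": 0, "az": 0, "dx": 5.5, "dy": -11.4, "dz": 6, "hand": 0},
  {"ax": 0, "ay": 0, "az": 0, "dx": 5.5, "dy": -11.4, "dz": 6, "hand": 0},
  {"ax": 0, "ay": 0, "az": 0, "dx": 5.5, "dy": -11.4, "dz": 6, "hand": 0},
  {"ax": 0, "ay": 0, "az": 0, "dx": 5.5, "dy": -11.4, "dz": 6, "hand": 0},
])

```text
clock: 1.7
eef_pos: [472.5, -143.6, 270.5]
tool_rot: [3.141, 0.0, -0.003]
force: [-0.4, 0.1, 0.2]
width: 85.5
gripper_force: 0.0
```

```bash
python3 -c "
from h import *
snap('wrist','w1',s=1.4)
d=np.load('pics/w1.npz');print(-d['R'].T@d['t'],d['R'][2],proj('w1',[514,-140,74]))
go(590,208,270,0)"
```

```text
[ 545.19649873 -143.26298221  412.47260989] [-0.28273635 -0.00118967 -0.95919693] [277.46529984 147.62938014]
t 1.75 d cm [ 11.62 -35.23   0.05] az -0.004 q7 -1.34 rot [ 3.1407e+00 -5.0000e-04 -3.7000e-03]
```

View pics/w1.png

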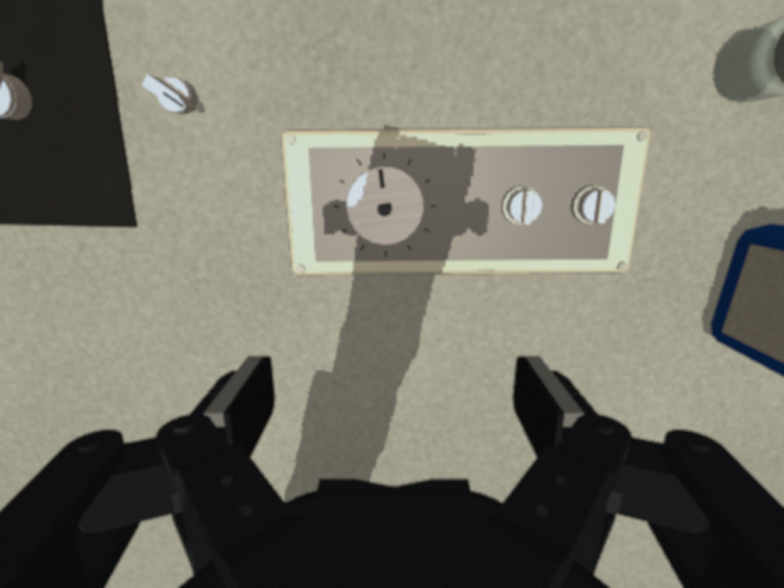

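The wrist view shows the shaft at (385,208)/1.4 and the tick at (381,178)/1.4, so the flat faces about +x. I'm enlarging this while moving on to the knob.

```bash
python3 -c "
from h import *
crop('w1','w1c',(235,105,315,185),7)"
```

```text
(no output)
```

View pics/w1c.png

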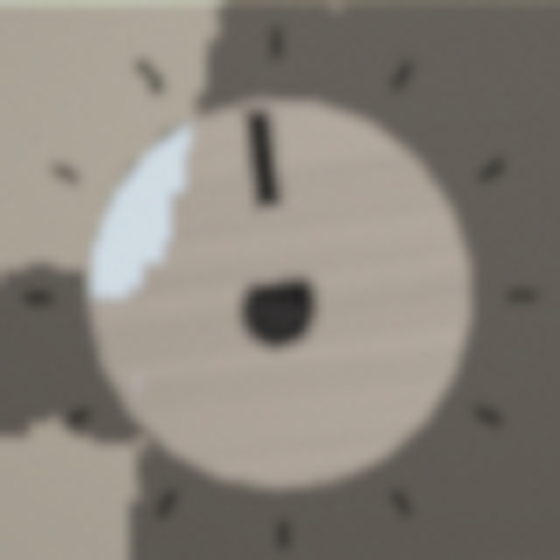

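Emit:
send_rows([
  {"ax": 0, "ay": 0, "az": 0, "dx": 6.5, "dy": -34.5, "dz": 3, "hand": 0},
  {"ax": 0, "ay": 0, "az": 0, "dx": 6.5, "dy": -34.5, "dz": 3, "hand": 0},
  {"ax": 0, "ay": 0, "az": 0, "dx": 6.5, "dy": -34.5, "dz": 3, "hand": 0},
  {"ax": 0, "ay": 0, "az": 0, "dx": 6.5, "dy": -34.5, "dz": 3, "hand": 0},
  {"ax": 0, "ay": 0, "az": 0, "dx": 6.5, "dy": -34.5, "dz": 3, "hand": 0},
  {"ax": 0, "ay": 0, "az": 0, "dx": 6.5, "dy": -34.5, "dz": 3, "hand": 0},
  {"ax": 0, "ay": 0, "az": 0, "dx": 6.5, "dy": -34.5, "dz": 3, "hand": 0},
  {"ax": 0, "ay": 0, "az": 0, "dx": 6.5, "dy": -34.5, "dz": 3, "hand": 0},
  {"ax": 0, "ay": 0, "az": 0, "dx": 6.5, "dy": -34.5, "dz": 3, "hand": 0},
  {"ax": 0, "ay": 0, "az": 0, "dx": 6.5, "dy": -34.5, "dz": 3, "hand": 0},
])

```text
clock: 2.75
eef_pos: [538.7, 199.9, 240.6]
tool_rot: [3.14, -0.0, -0.004]
force: [0.3, -0.6, 0.2]
width: 85.7
gripper_force: 0.0
```

```bash
python3 -c "
from h import *
snap('wrist','w2')
x,y=proj('w2',[605,208,40]).astype(int);print(x,y)
crop('w2','w2c',(x-60,max(y-45,0),x+60,y+45),6)
print((x-60,max(y-45,0)),read_state()['eef_pos'])"
```

```text
273 125
(np.int64(213), np.int64(80)) [538.69974775 199.65008889 240.65068914]
```

View pics/w2c.png

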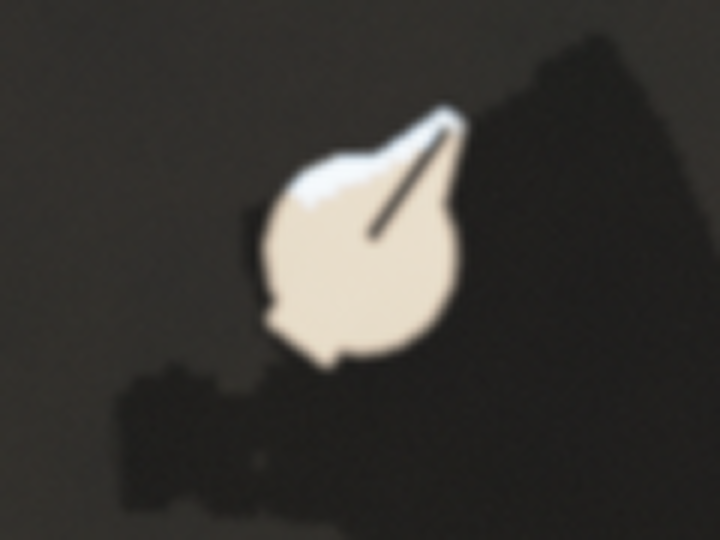

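The disc spans (88–472, 97–488) in the 7x crop, the tick runs (258,112)–(270,204), and the shaft top is at (278,311). In the 6x knob crop the line runs (373,237)–(446,130), the tail middle is (298,343) and the nose is (456,114).

```bash
python3 -c "
from h import *
a=lambda u,s,o:((u[0]+.5)/s-.5+o[0],(u[1]+.5)/s-.5+o[1])
W=lambda u,z:ray('w1',a(u,7,(235,105)),z)
c=W((280,292.5),50);t1=W((258,112),50);t2=W((270,204),50);sh=W((278,310),74)
print('disc',c,'tick',t1,t2,'shaft',sh)
print(np.linalg.norm((t1+t2)/2-c),'ang',[np.arctan2(*(v)[1::-1]) for v in (t1-t2,(t1+t2)/2-c,(t1+t2)/2-sh)])
fl=W((246,289),74)-W((308,283),74);print('flat',np.arctan2(*fl[1::-1])-np.pi/2)
V=lambda u,z:ray('w2',a(u,6,(213,80)),z)
l1=V((373,237),51);l2=V((446,130),51);ta=V((298,343),51);no=V((456,114),51)
print(l1,l2,ta,no,np.linalg.norm(no-ta))
an=[np.arctan2(*(v)[1::-1]) for v in (l2-l1,no-ta)];print(an)
t=an[0];print('centre',ta+19*np.array([np.cos(t),np.sin(t),0]),no-30*np.array([np.cos(t),np.sin(t),0]))
"
```

```text
disc [ 513.3362626  -136.22935433   50.        ] tick [ 543.71635706 -132.74253434   50.        ] [ 528.41654934 -134.6346649    50.        ] shaft [ 512.6228324  -136.34158713   74.        ]
22.871751119911842 ang [np.float64(0.12304545727142989), np.float64(0.11131677446641113), np.float64(0.11268518826296986)]
flat 0.09170025452901687
[611.70362284 205.97112599  51.        ] [630.03660387 192.69745036  51.        ] [592.93814123 220.05628901  51.        ] [632.72768099 190.91329492  51.        ] 49.32059994969493
[np.float64(-0.6266737896087462), np.float64(-0.6321601969104894)]
centre [608.32781166 208.91366615  51.        ] [608.42820137 208.50690995  51.        ]
```

```bash
python3 -c "
from h import *
f=1.4
p=[ray('w1',(u/f,v/f),45) for u,v in ((283,131),(649,129),(291,273),(628,273))]
print(np.round(p,1)); n=np.linalg.norm
print(n(p[0]-p[1]),n(p[2]-p[3]),n(p[0]-p[2]))
go(608.4,208.7,100,-0.63);go(608.4,208.7,29,-0.63)"
```

```text
[[ 574.6  -51.    45. ]
 [ 575.3 -360.4   45. ]
 [ 450.8  -48.6   45. ]
 [ 449.7 -362.7   45. ]]
309.361160317101 314.1182915573497 123.85009020942795
t 2.8 d cm [ 6.96 -0.96 14.07] az 0.625 q7 -2.02 rot [ 3.1402e+00 -4.0000e-04 -5.1000e-03]
t 2.8 d cm [ 6.96 -0.97 21.17] az 0.625 q7 -2.02 rot [ 3.1402e+00 -4.0000e-04 -5.1000e-03]
```

Emit:
send_rows([
  {"ax": 0, "ay": 0, "az": 0.63, "dx": 7, "dy": -1, "dz": 14, "hand": 0},
  {"ax": 0, "ay": 0, "az": 0.63, "dx": 7, "dy": -1, "dz": 14, "hand": 0},
  {"ax": 0, "ay": 0, "az": 0.63, "dx": 7, "dy": -1, "dz": 14, "hand": 0},
  {"ax": 0, "ay": 0, "az": 0.63, "dx": 7, "dy": -1, "dz": 14, "hand": 0},
  {"ax": 0, "ay": 0, "az": 0.63, "dx": 7, "dy": -1, "dz": 14, "hand": 0},
  {"ax": 0, "ay": 0, "az": 0.63, "dx": 7, "dy": -1, "dz": 14, "hand": 0},
  {"ax": 0, "ay": 0, "az": 0.63, "dx": 7, "dy": -1, "dz": 14, "hand": 0},
])

```text
clock: 3.5
eef_pos: [609.0, 212.1, 102.4]
tool_rot: [-3.139, -0.001, -0.63]
force: [-0.9, 0.4, 0.4]
width: 84.9
gripper_force: 0.0
```

```bash
python3 -c "
from h import *
go(608.4,208.7,29,-0.63);snap('wrist','w3',s=1.4);print(proj('w3',[608.4,208.7,51])*1.4)"
```

```text
t 3.5 d cm [0.14 0.33 7.34] az 0.0 q7 -2.49 rot [-3.1391e+00 -1.5000e-03 -6.2980e-01]
[400.76512962 313.84703289]
```

View pics/w3.png

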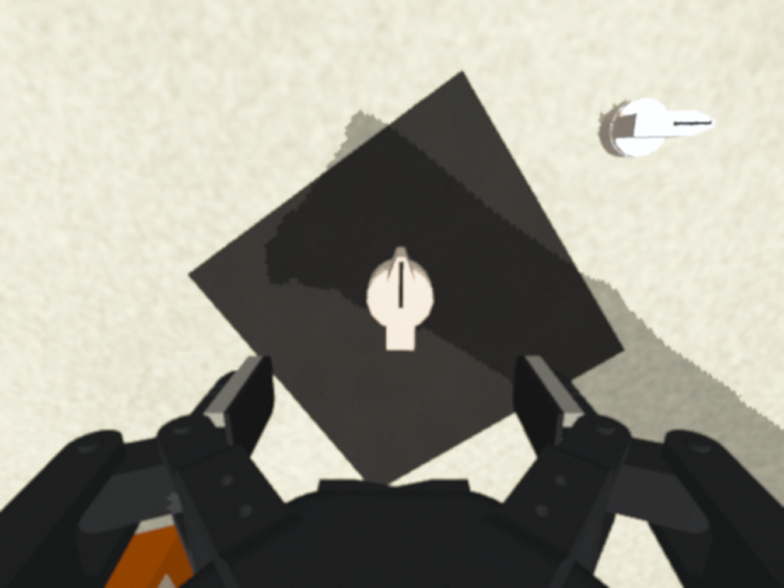

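The knob is seen square between the fingers: line (401,262)–(401,307), predicted axis (401,314). I'm going down to grip.

Emit:
send_rows([
  {"ax": 0, "ay": 0, "az": 0, "dx": 0.1, "dy": 0.3, "dz": 3, "hand": 0},
  {"ax": 0, "ay": 0, "az": 0, "dx": 0.1, "dy": 0.3, "dz": 5.5, "hand": 0},
  {"ax": 0, "ay": 0, "az": 0, "dx": 0.1, "dy": 0.3, "dz": 7.2, "hand": 0},
  {"ax": 0, "ay": 0, "az": 0, "dx": 0.1, "dy": 0.3, "dz": 7.2, "hand": 0},
  {"ax": 0, "ay": 0, "az": 0, "dx": 0.1, "dy": 0.3, "dz": 7.2, "hand": 0.4},
  {"ax": 0, "ay": 0, "az": 0, "dx": 0.1, "dy": 0.3, "dz": 7.2, "hand": 0.8},
  {"ax": 0, "ay": 0, "az": 0, "dx": 0.1, "dy": 0.3, "dz": 7.2, "hand": 1},
  {"ax": 0, "ay": 0, "az": 0, "dx": 0.1, "dy": 0.3, "dz": 7.2, "hand": 1},
  {"ax": 0, "ay": 0, "az": 0, "dx": 0.1, "dy": 0.3, "dz": 7.2, "hand": 1},
  {"ax": 0, "ay": 0, "az": 0, "dx": 0.1, "dy": 0.3, "dz": 7.2, "hand": 1},
])

```text
clock: 4.55
eef_pos: [607.6, 209.6, 29.0]
tool_rot: [-3.141, -0.0, -0.631]
force: [-0.6, -0.4, 3.3]
width: 12.8
gripper_force: 59.3
```

Emit:
send_rows([
  {"ax": 0, "ay": 0, "az": 0, "dx": 0, "dy": 0, "dz": 0, "hand": 1},
  {"ax": 0, "ay": 0, "az": 0, "dx": 0, "dy": 0, "dz": 0, "hand": 1},
  {"ax": 0, "ay": 0, "az": 0, "dx": 0, "dy": 0, "dz": 0, "hand": 1},
  {"ax": 0, "ay": 0, "az": 0, "dx": 0, "dy": 0, "dz": 0, "hand": 1},
  {"ax": 0, "ay": 0, "az": 0, "dx": 0, "dy": 0, "dz": 0, "hand": 1},
])

```text
clock: 5.05
eef_pos: [607.6, 209.6, 29.0]
tool_rot: [-3.141, -0.0, -0.631]
force: [-1.0, -0.8, 5.9]
width: 12.9
gripper_force: 59.5
```

```bash
python3 -c "
from h import *
go(470,-137,170,0.115)"
```

```text
t 5.05 d cm [  9.35  36.09 -14.13] az -0.746 q7 -2.48 rot [-3.1409e+00 -4.0000e-04 -6.3130e-01]
```

Emit:
send_rows([
  {"ax": 0, "ay": 0, "az": 0, "dx": 0, "dy": 0, "dz": -4, "hand": 1},
  {"ax": 0, "ay": 0, "az": 0, "dx": 0, "dy": 0, "dz": -8, "hand": 1},
  {"ax": 0, "ay": 0, "az": 0, "dx": 0, "dy": 0, "dz": -12, "hand": 1},
  {"ax": 0, "ay": 0, "az": 0, "dx": 0, "dy": 0, "dz": -15, "hand": 1},
  {"ax": 0, "ay": 0, "az": 0, "dx": 0, "dy": 0, "dz": -15, "hand": 1},
  {"ax": 0, "ay": 0, "az": 0, "dx": 0, "dy": 0, "dz": -15, "hand": 1},
  {"ax": 0, "ay": 0, "az": -0.2, "dx": 1, "dy": 4, "dz": -15, "hand": 1},
  {"ax": 0, "ay": 0, "az": -0.3, "dx": 2, "dy": 8, "dz": -15, "hand": 1},
  {"ax": 0, "ay": 0, "az": -0.4, "dx": 3, "dy": 12, "dz": -15, "hand": 1},
  {"ax": 0, "ay": 0, "az": -0.5, "dx": 4, "dy": 16, "dz": -15, "hand": 1},
])

```text
clock: 6.05
eef_pos: [542.9, 55.2, 176.3]
tool_rot: [3.141, 0.004, -0.126]
force: [-0.0, -0.5, -0.3]
width: 12.9
gripper_force: 58.9
```

```bash
python3 -c "
from h import *
go(470,-137,170,0.115)"
```

```text
t 6.05 d cm [-4.8  19.99  0.67] az -0.241 q7 -1.88 rot [ 3.1405  0.0038 -0.1264]
```

Emit:
send_rows([
  {"ax": 0, "ay": 0, "az": -0.12, "dx": -1.2, "dy": 4.5, "dz": 0.6, "hand": 1},
  {"ax": 0, "ay": 0, "az": -0.24, "dx": -2.2, "dy": 9, "dz": 0.6, "hand": 1},
  {"ax": 0, "ay": 0, "az": -0.24, "dx": -3.3, "dy": 13.5, "dz": 0.6, "hand": 1},
  {"ax": 0, "ay": 0, "az": -0.24, "dx": -4.3, "dy": 18, "dz": 0.6, "hand": 1},
  {"ax": 0, "ay": 0, "az": -0.24, "dx": -4.8, "dy": 20, "dz": 0.6, "hand": 1},
  {"ax": 0, "ay": 0, "az": -0.24, "dx": -4.8, "dy": 20, "dz": 0.6, "hand": 1},
  {"ax": 0, "ay": 0, "az": -0.24, "dx": -4.8, "dy": 20, "dz": 0.6, "hand": 1},
])

```text
clock: 6.75
eef_pos: [470.6, -134.8, 171.1]
tool_rot: [-3.14, 0.002, 0.108]
force: [-0.9, 0.4, -0.8]
width: 12.8
gripper_force: 59.0
```

```bash
python3 -c "
from h import *
snap('wrist','w4',s=1.4)
for p in ([512.6,-136.3,74],):print(proj('w4',p)*1.4)
s=read_state();print(s['eef_pos'],s['tool_rot'],s['clock'])
p=s['eef_pos']; print(proj('w4',p+[0,0,22])*1.4)"
```

```text
[403.825193   222.16663238]
[ 471.20653655 -133.970953    171.40162646] [-3.13995408e+00  1.23461655e-03  1.09961065e-01] 6.8
[391.40680666 393.39100082]
```

View pics/w4.png

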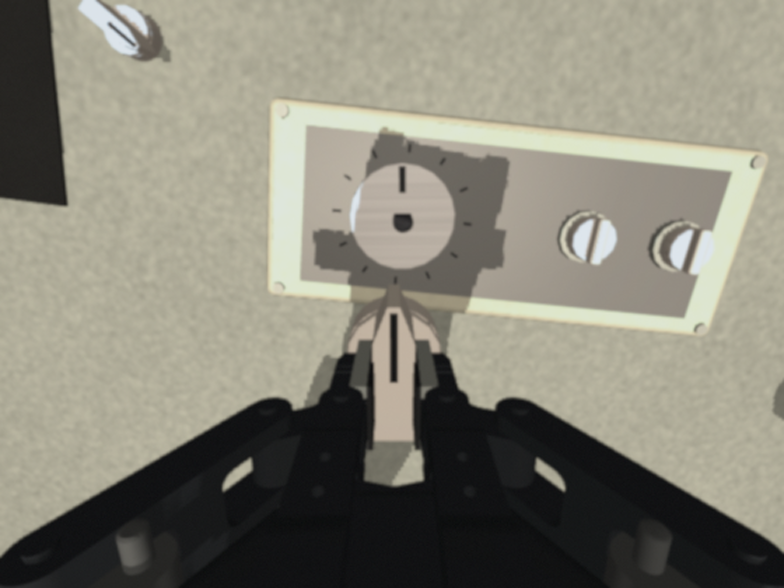

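The shaft is at (402,222), predicted (404,222), and the tick is vertical in the image, so the yaw matches. The knob line runs (393.5,314)–(393.5,382). One enlarged look will refine shaft and knob.

```bash
python3 -c "
from h import *
p=np.load('pics/w4.npz')['pixels'][...,::-1]
a=cv2.resize(p[110:200,245:330],None,fx=5,fy=5,interpolation=cv2.INTER_CUBIC)
b=cv2.resize(p[195:325,245:320],None,fx=4.5,fy=4.5,interpolation=cv2.INTER_CUBIC)
o=np.zeros((590,790,3),np.uint8);o[:a.shape[0],:a.shape[1]]=a;o[:b.shape[0],430:430+b.shape[1]]=b
cv2.imwrite('pics/c9.png',o)"
```

```text
(no output)
```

View pics/c9.png

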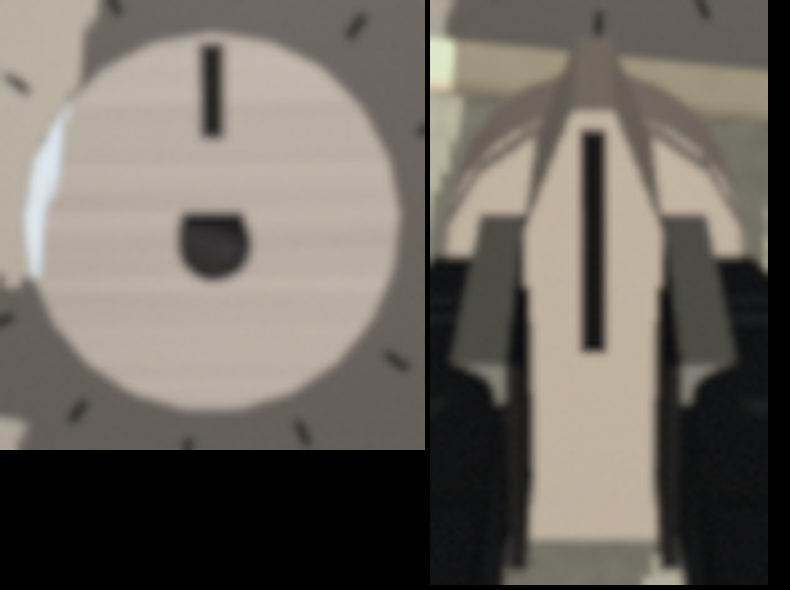

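In the crop the shaft top centre is (215,244), the disc centre (213,221) and the tick (212,45)–(212,137). The knob's nose is (593,110), its tail (593,541) and its line (594,130)–(593,352).

```bash
cat > m.py <<'E'
from h import *
S=lambda u,z:ray('w4',((u[0]+.5)/5-.5+245,(u[1]+.5)/5-.5+110),z)
Kb=lambda u,z:ray('w4',((u[0]-430+.5)/4.5-.5+245,(u[1]+.5)/4.5-.5+195),z)
n=np.linalg.norm; an=lambda v:np.arctan2(v[1],v[0])
print('disc',S((213,221.5),50),'dia',n(S((25,221),50)-S((401,221),50)),'shaft',S((215,244),74),'dia',n(S((179,244),74)-S((249,244),74)))
t1,t2=S((212,45),50),S((212,137),50);print('tick',t1,t2,an(t1-t2))
s=read_state();z=s['eef_pos'][2]+22
no,ta=Kb((593.5,110),z),Kb((593,541),z);l1,l2=Kb((593.3,352),z),Kb((593.7,130),z)
a=an(no-ta);e=np.array([np.cos(a),np.sin(a),0])
print('knob',no-30*e,ta+19*e,'len',n(no-ta),'w',n(Kb((528,541),z)-Kb((658,541),z)),a,an(l2-l1),s['eef_pos'],s['tool_rot'])
E
python3 m.py
```

```text
disc [ 513.65201286 -135.65214196   50.        ] dia 67.3954930747226 shaft [ 512.76041394 -135.58422387   74.        ] dia 11.452903393734525
tick [ 543.76630919 -132.02191608   50.        ] [ 528.31282208 -133.79221735   50.        ] 0.114059541383666
knob [ 471.74130007 -134.51951908  193.40162646] [ 471.78523098 -134.51479896  193.40162646] len 48.95581623485356 w 13.951215716365157 0.10703366953030037 0.1064787453545195 [ 471.20653655 -133.970953    171.40162646] [-3.13995408e+00  1.23461655e-03  1.09961065e-01]
```

```bash
python3 -c "
from h import *
go(512.4,-135.1,112,0.113)"
```

```text
t 6.8 d cm [4.09 0.57 5.93] az -0.003 q7 -1.34 rot [-3.14e+00  1.20e-03  1.10e-01]
```

Emit:
send_rows([
  {"ax": 0, "ay": 0, "az": 0, "dx": 4.1, "dy": 0.6, "dz": 0, "hand": 1},
  {"ax": 0, "ay": 0, "az": 0, "dx": 4.1, "dy": 0.6, "dz": 2, "hand": 1},
  {"ax": 0, "ay": 0, "az": 0, "dx": 4.1, "dy": 0.6, "dz": 4, "hand": 1},
  {"ax": 0, "ay": 0, "az": 0, "dx": 4.1, "dy": 0.6, "dz": 5.9, "hand": 1},
  {"ax": 0, "ay": 0, "az": 0, "dx": 4.1, "dy": 0.6, "dz": 5.9, "hand": 1},
  {"ax": 0, "ay": 0, "az": 0, "dx": 4.1, "dy": 0.6, "dz": 5.9, "hand": 1},
  {"ax": 0, "ay": 0, "az": 0, "dx": 4.1, "dy": 0.6, "dz": 5.9, "hand": 1},
  {"ax": 0, "ay": 0, "az": 0, "dx": 4.1, "dy": 0.6, "dz": 5.9, "hand": 1},
])

```text
clock: 7.6
eef_pos: [513.6, -136.6, 114.3]
tool_rot: [3.141, -0.002, 0.109]
force: [0.1, -0.4, -1.1]
width: 12.5
gripper_force: 58.9
```

```bash
python3 -c "
from h import *
go(512.4,-135.1,100,0.113)
s=read_state();print(s['eef_pos'],s['force'],s['torque'])"
```

```text
t 7.6 d cm [-0.11 -0.16  1.43] az -0.004 q7 -1.37 rot [ 3.1411e+00 -1.9000e-03  1.0930e-01]
[ 513.6156506  -136.59413455  114.26625128] [ 0.07962902 -0.36918678 -1.12963566] [-0.00731579  0.00971649  0.05854131]
```

Emit:
send_rows([
  {"ax": 0, "ay": 0, "az": 0, "dx": -0.1, "dy": -0.15, "dz": 0.8, "hand": 1},
  {"ax": 0, "ay": 0, "az": 0, "dx": -0.1, "dy": -0.15, "dz": 0.8, "hand": 1},
  {"ax": 0, "ay": 0, "az": 0, "dx": -0.1, "dy": -0.15, "dz": 0.8, "hand": 1},
  {"ax": 0, "ay": 0, "az": 0, "dx": -0.1, "dy": -0.15, "dz": 0.8, "hand": 1},
])

```text
clock: 8.0
eef_pos: [511.7, -135.5, 105.4]
tool_rot: [3.142, -0.0, 0.109]
force: [-0.7, 0.7, -0.0]
width: 13.1
gripper_force: 58.9
```

```bash
python3 -c "
from h import *
go(512.4,-135.1,95,0.113)"
```

```text
t 8.0 d cm [ 0.08 -0.03  1.04] az -0.004 q7 -1.37 rot [ 3.1416e+00 -1.0000e-04  1.0870e-01]
```

Emit:
send_rows([
  {"ax": 0, "ay": 0, "az": 0, "dx": 0.05, "dy": 0, "dz": 0.3, "hand": 1},
  {"ax": 0, "ay": 0, "az": 0, "dx": 0.05, "dy": 0, "dz": 0.5, "hand": 1},
  {"ax": 0, "ay": 0, "az": 0, "dx": 0.05, "dy": 0, "dz": 0.7, "hand": 1},
  {"ax": 0, "ay": 0, "az": 0, "dx": 0.05, "dy": 0, "dz": 0.9, "hand": 1},
  {"ax": 0, "ay": 0, "az": 0, "dx": 0.05, "dy": 0, "dz": 1.0, "hand": 1},
  {"ax": 0, "ay": 0, "az": 0, "dx": 0.05, "dy": 0, "dz": 1.0, "hand": 1},
])

```text
clock: 8.6
eef_pos: [512.0, -135.4, 95.1]
tool_rot: [-3.141, 0.0, 0.109]
force: [0.1, 0.6, 0.5]
width: 13.0
gripper_force: 58.9
```

```bash
python3 -c "
from h import *
go(512.4,-135.1,84,0.113)
s=read_state();print(s['eef_pos'],s['force'],s['torque'])"
```

```text
t 8.6 d cm [ 0.04 -0.02  1.11] az -0.004 q7 -1.38 rot [-3.1415e+00  3.0000e-04  1.0880e-01]
[ 512.02089353 -135.35204195   95.11410912] [0.08661948 0.59007465 0.45377272] [-0.01289092  0.06707346 -0.00401172]
```

Emit:
send_rows([
  {"ax": 0, "ay": 0, "az": 0, "dx": 0, "dy": 0, "dz": 0.3, "hand": 1},
  {"ax": 0, "ay": 0, "az": 0, "dx": 0, "dy": 0, "dz": 0.5, "hand": 1},
  {"ax": 0, "ay": 0, "az": 0, "dx": 0, "dy": 0, "dz": 0.7, "hand": 1},
  {"ax": 0, "ay": 0, "az": 0, "dx": 0, "dy": 0, "dz": 0.9, "hand": 1},
  {"ax": 0, "ay": 0, "az": 0, "dx": 0, "dy": 0, "dz": 1.1, "hand": 1},
  {"ax": 0, "ay": 0, "az": 0, "dx": 0, "dy": 0, "dz": 1.1, "hand": 1},
  {"ax": 0, "ay": 0, "az": 0, "dx": 0, "dy": 0, "dz": 1.1, "hand": 1},
])

```text
clock: 9.3
eef_pos: [512.0, -135.4, 84.2]
tool_rot: [-3.142, 0.0, 0.109]
force: [-0.2, 0.6, -0.9]
width: 12.9
gripper_force: 59.0
```

```bash
python3 -c "
from h import *
go(512.4,-135.1,78,0.113)
s=read_state();print(s['eef_pos'],s['force'],s['torque'])"
```

```text
t 9.3 d cm [ 0.04 -0.02  0.62] az -0.004 q7 -1.38 rot [-3.1415e+00  3.0000e-04  1.0880e-01]
[ 511.98548765 -135.38590051   84.20120851] [-0.17471381  0.59461497 -0.8575443 ] [-0.10757687  0.05924117  0.00709478]
```

Emit:
send_rows([
  {"ax": 0, "ay": 0, "az": 0, "dx": 0, "dy": 0, "dz": 0, "hand": 1},
  {"ax": 0, "ay": 0, "az": 0, "dx": 0, "dy": 0, "dz": 0.1, "hand": 1},
  {"ax": 0, "ay": 0, "az": 0, "dx": 0, "dy": 0, "dz": 0.2, "hand": 1},
  {"ax": 0, "ay": 0, "az": 0, "dx": 0, "dy": 0, "dz": 0.3, "hand": 1},
  {"ax": 0, "ay": 0, "az": 0, "dx": 0, "dy": 0, "dz": 0.4, "hand": 1},
  {"ax": 0, "ay": 0, "az": 0, "dx": 0, "dy": 0, "dz": 0.5, "hand": 1},
  {"ax": 0, "ay": 0, "az": 0, "dx": 0, "dy": 0, "dz": 0.6, "hand": 1},
  {"ax": 0, "ay": 0, "az": 0, "dx": 0, "dy": 0, "dz": 0.6, "hand": 1},
  {"ax": 0, "ay": 0, "az": 0, "dx": 0, "dy": 0, "dz": 0.6, "hand": 1},
])

```text
clock: 10.2
eef_pos: [512.2, -135.4, 78.8]
tool_rot: [3.141, -0.0, 0.109]
force: [-2.0, 0.1, 7.5]
width: 12.3
gripper_force: 60.0
```

Emit:
send_rows([
  {"ax": 0, "ay": 0, "az": 0, "dx": 0, "dy": 0, "dz": 0.05, "hand": 1},
  {"ax": 0, "ay": 0, "az": 0, "dx": 0, "dy": 0, "dz": 0.1, "hand": 1},
  {"ax": 0, "ay": 0, "az": 0, "dx": 0, "dy": 0, "dz": 0.15, "hand": 1},
  {"ax": 0, "ay": 0, "az": 0, "dx": 0, "dy": 0, "dz": 0.2, "hand": 1},
  {"ax": 0, "ay": 0, "az": 0, "dx": 0, "dy": 0, "dz": 0.2, "hand": 1},
  {"ax": 0, "ay": 0, "az": 0, "dx": 0, "dy": 0, "dz": 0.2, "hand": 1},
])

```text
clock: 10.8
eef_pos: [512.2, -135.4, 77.5]
tool_rot: [3.141, -0.001, 0.109]
force: [-3.7, 0.7, 14.0]
width: 12.7
gripper_force: 61.3
```

Emit:
send_rows([
  {"ax": 0, "ay": 0, "az": 0, "dx": 0, "dy": 0, "dz": 0.05, "hand": 1},
  {"ax": 0, "ay": 0, "az": 0, "dx": 0, "dy": 0, "dz": 0.1, "hand": 1},
  {"ax": 0, "ay": 0, "az": 0, "dx": 0, "dy": 0, "dz": 0.1, "hand": 1},
  {"ax": 0, "ay": 0, "az": 0, "dx": 0, "dy": 0, "dz": 0.1, "hand": 1},
  {"ax": 0, "ay": 0, "az": 0, "dx": 0, "dy": 0, "dz": 0.1, "hand": 1},
  {"ax": 0, "ay": 0, "az": 0, "dx": 0, "dy": 0, "dz": 0.1, "hand": 1},
])

```text
clock: 11.4
eef_pos: [512.3, -135.5, 77.3]
tool_rot: [3.141, -0.001, 0.109]
force: [-5.2, 0.3, 22.5]
width: 13.0
gripper_force: 62.3
```

```bash
python3 -c "
from h import *
s=read_state();print(s['eef_pos'],s['force'],s['torque'])
snap('wrist','w5',s=1.4)"
```

```text
[ 512.28261885 -135.46616875   77.31541451] [-5.186329    0.33963182 22.48298757] [ 0.23603491  1.25062188 -0.03037594]
```

View pics/w5.png

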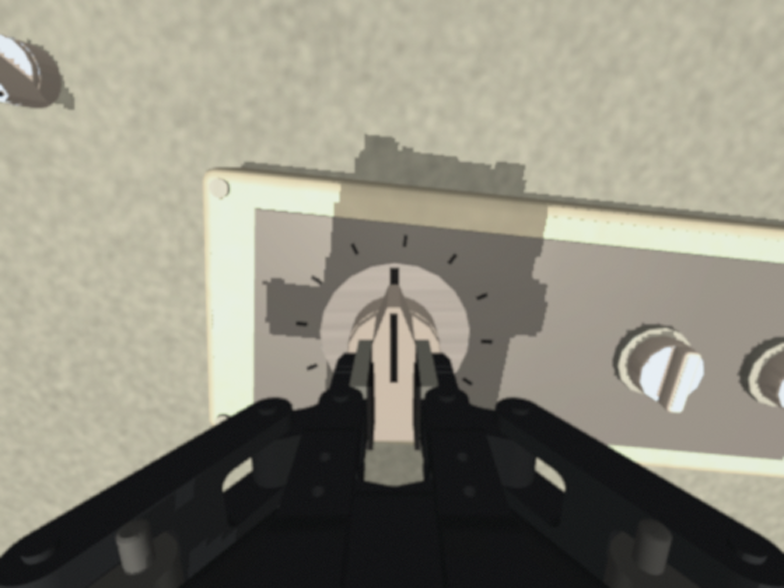

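The knob is on the shaft. Its line (393,314)–(393,382) runs into the tick at (394,276), so the dial hasn't turned, and 22 N against a stiff stop means it is fully pressed in.

```bash
python3 -c "
from h import *
print(finish_job())"
```

```text
the job is handed in; nothing more can be done
None
```

The knob is fully on the shaft with its flat aligned, held pressed in against the hard stop at about 22 N, and the dial looks unmoved. I handed the job in at about 11.5 s; no verdict came back.

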